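# Change over the bottles in a chromatograph's solvent tray

### The job

Change over the solvent tray, seeing left and right from the robot's side. Take the spent grey-capped bottle out of the tray and stand it in the free middle bay of the white bottle carrier, between the two empties; then set the fresh bottles upright in the tray's front row (the row nearer the robot): the blue-capped one in the bay directly in front of the tall amber bottle, the green-capped one in the bay just left of the blue, and the red-capped one in the bay just right of the blue. Set the glass down gently without dropping it, and leave the two tall bottles where they stand.

Things in the scene. Friction and masses are not known exactly. Their poses are not given: they have to be found in the camera images.
- tray: fixed grey tray, 178 (x) by 340 mm (y), rim 30 mm high, 2 rows of 4 bays. Origin: centre of underside; x away from the robot (within 0.15 rad), y left, z up. Bay centres: x = -44 (front row), +44 mm (back); y = 126, 42, -42, -126 mm; each 76 (x) by 74 mm (y) inside, floor 4 mm above the origin; ribs between bays top out at 18 mm. A 52 mm jar stands in the back right bay.
- carrier: fixed white bottle carrier beside the tray (left or right, the mat on the other side), 262 (x) by 88 mm (y), walls 44 mm high, three bays along x. Origin: centre of underside, under the middle bay; x away from the robot (within 0.25 rad), z up. Floor 4 mm up. Bays 85 mm apart; the middle one, free, is 76 by 76 mm inside. Black-capped amber empties (106 mm tall) stand in the end bays.
- amber_tall: tall amber-brown glass bottle, white cap, 145 mm tall, 70 mm dia. up to 105 mm, cap 46 mm dia., 0.43 kg, loose. Stands in one of the two middle bays of the tray's back row (tray y = 42 or -42 mm; the two tall bottles change places from start to start) and stays there. Origin: centre of underside, on the bay floor; axes parallel to the tray's (x away from the robot, y to the left) at the start.
- clear_tall: tall clear-glass bottle, white cap, 145 mm tall, 70 mm dia. up to 105 mm, cap 46 mm dia., 0.43 kg, loose. Stands in one of the two middle bays of the tray's back row (tray y = 42 or -42 mm; the two tall bottles change places from start to start) and stays there. Origin: centre of underside, on the bay floor; z up.
- spent: almost empty clear-glass bottle with a mid-grey screw cap: 106 mm tall, glass 56 mm dia. up to 64 mm, then a narrower neck, cap 42 mm dia. from 80 to 106 mm above the underside (grip it there, from above). 0.09-0.17 kg. Starts in the front-row bay directly in front of the tall amber bottle. Origin: centre of underside, z up; yaw means nothing.
- blue: full clear-glass bottle, blue screw cap, of the same form as spent (106 mm tall, glass 56 mm dia., cap 42 mm dia. from 80 to 106 mm up). 0.14-0.26 kg. Starts upright on a 3 mm teal mat left or right of the tray, 85 mm or more between bottle axes; the colours change places. Origin: centre of underside, z up; yaw means nothing.
- red: full clear-glass bottle, red screw cap, of the same form as spent (106 mm tall, glass 56 mm dia., cap 42 mm dia. from 80 to 106 mm up). 0.14-0.26 kg. Starts upright on a 3 mm teal mat left or right of the tray, 85 mm or more between bottle axes; the colours change places. Origin: centre of underside, z up; yaw means nothing.
- green: full clear-glass bottle, green screw cap, of the same form as spent (106 mm tall, glass 56 mm dia., cap 42 mm dia. from 80 to 106 mm up). 0.14-0.26 kg. Starts upright on a 3 mm teal mat left or right of the tray, 85 mm or more between bottle axes; the colours change places. Origin: centre of underside, z up; yaw means nothing.
Mind the look-alikes: they are no part of the job. What is shaped like the spent but pink or yellow is not meant. Leave any yellow look-alike of the blue alone.

How it is judged (in metres and radians):
At the end, for the whole second after the job is handed in: Spent bottle in the carrier's middle bay; blue in the front bay before the tall amber bottle, green in the bay left of it, red in the bay right of it: each within 15 mm of the bay's centre in x and y, underside less than 4 mm above the bay floor, leaning under 0.08 rad, released, at rest (x of spent in the frame of carrier between -0.015 and 0.015 m and y of spent in the frame of carrier between -0.015 and 0.015 m and z of spent in the frame of carrier below 0.008 m and angle between each of spent, blue, green, red's own z axis and vertical below 0.08 rad and linear speed of each of spent, blue, green, red below 0.02 m/s and angular speed of each of spent, blue, green, red below 0.3 rad/s and x of blue in the frame of amber_tall between -0.103 and -0.073 m and y of blue in the frame of amber_tall between -0.015 and 0.015 m and z of each of blue, green, red in the frame of tray below 0.008 m and x of green in the frame of amber_tall between -0.103 and -0.073 m and y of green in the frame of amber_tall between 0.069 and 0.099 m and x of red in the frame of amber_tall between -0.103 and -0.073 m and y of red in the frame of amber_tall between -0.099 and -0.069 m); the robot touches nothing.
It fails at once if a tall bottle is shifted by more than 12 mm or tipped (distance of any of amber_tall, clear_tall from where it was at the start of the episode above 0.012 m or angle between any of amber_tall, clear_tall's own z axis and vertical above 0.3 rad).
It fails at once if one of the four small bottles is knocked over (leans more than 0.6 rad) (angle between any of spent, blue, red, green's own z axis and vertical above 0.6 rad).
It fails at once if a small bottle is dropped: out of the fingers and moving faster than 0.6 m/s (a fall of about 18 mm) ((linear speed of spent above 0.6 m/s and contact force between spent and the fingers below 0.2 N) or (linear speed of blue above 0.6 m/s and contact force between blue and the fingers below 0.2 N) or (linear speed of red above 0.6 m/s and contact force between red and the fingers below 0.2 N) or (linear speed of green above 0.6 m/s and contact force between green and the fingers below 0.2 N)).
It fails at once if a bottle is slammed or pressed onto its bay's floor with more than 100 N (contact force between spent and carrier above 100 N or contact force between any of blue, red, green and tray above 100 N).
It also fails if it takes over 96 s, if anything falls off the work surface, if the arm or the gripper's body presses on something with over 40 N, if the wrist force passes 120 N, or if a joint passes its speed limit or range.

### The arm

A 7-joint arm with a two-finger parallel gripper is mounted at the origin on the work surface. World frame = base frame: x ahead of the robot, y to its left, z up, the work surface at z = 0. Lengths are in m, angles in degrees, forces in N, time in s.
With the tool pointing down it reaches from about 0.425 to 0.8 m from the base axis. Payload 8.3 kg.
Tool frame: the origin (TCP) lies between the finger pads; the fingertips stand 25 mm ahead of it and the grasp point (between the pads) lies 6 mm ahead of it; z points along the fingers, y is the line along which they close (so a half turn about z gives the same grasp; the last joint's range is limited). The gripper opens to 85 mm and grips with 20 to 120 N. Pads are 22 mm wide; open, the fingers measure 114 mm over their backs; the gripper's body (76 mm by 85 mm) begins 54 mm behind the grasp point. The pads swing forward as they close: fully open they stand 13 mm farther back than shut.
Start: joints at [-76.255, 21.967, 0.94, 78.501, -0.361, 79.538, -2.664], TCP at [0.186, 0.597, 0.256] pointing down, gripper open.
Joint ranges: [-169.22, 169.22], [-14.56, 117.87], [-87.37, 89.26], [10.42, 133.3], [-82.24, 262.24], [0.94, 117.77], [-172.7, 172.7]. Speed limits (degrees/s): [136.94, 136.94, 172.46, 172.46, 180, 180, 180].

### API

Orientations are given as a 3x3 rotation matrix whose columns are the frame's x, y, z axes.
In Python, from bench import env, eyes, workorder gives the robot as it stands.
- The arm moves only by the tool jog_arm, never from a script. Its argument "increments" is a list of rows, each a list of 3 entries, a list of its own where there are three numbers: the opening, from 0 (shut) to 1 (fully open), then the shift along the world's x, y, z scaled (see below), then the turn, a rotation vector about the world's x, y, z scaled (see below). In form: [[jaw, [x, y, z], [rx, ry, rz]], ...]. A call has exactly 8 rows; each row is the pose to reach, as a shift and turn from the pose commanded when the call began; what a row does not reach only later rows make up. The controller multiplies each number of a shift by 300 mm and each number of a turn by 120 degrees. A row lasts 1/12 s, in which the tool goes at most 41.7 mm and 7.16 degrees, less where a joint would pass 70% of its speed; a pose out of reach is approached as far as the arm can. A call with a number of a shift or a turn outside -1 to 1 is refused whole. A call with a gripper value outside its range is refused whole. The fingers move at their own pace and stop on an object; "newtons" is the grip in N (left out, the last holds). Time passes only in rows, so rows that repeat a pose let the fingers close, or fill a call up. It gives the time, the measured TCP pose, the force, the opening and the grip force at its end, in the units of the state.
- env.read_state(): the state, without advancing time (a new reading comes with each control period).
- eyes.read_camera(name): name is "scene" or "top"; returns the picture (420x560x3 uint8, red, green, blue); there is no depth.
- eyes.camera_model(name): a dict with "mtx" (3x3 intrinsics, pixels), "dist_coeffs" ([k1, k2, p1, p2, k3] as OpenCV has them; the pictures are not rectified), "rvec" (rotation vector, rad) and "tvec" (3), from world to camera coordinates, as OpenCV has them. Camera axes: x right, y down, z forward; pixel columns grow to the right and rows downward; lengths in m; the calibration is good to about 2 mm. A picture is of the moment at which its call begins. camera_model takes no time and is no camera call.
- workorder.sign_off(): hands the job in; it is judged then, once.
The state is a dict: "t": time; "q": joint angles; "qd": joint speeds; "tau": joint torques, N m; "eef_pos": TCP position; "eef_rot": TCP orientation; "wrist_force": force on the tool from outside, world axes, zero at the start; "torque": the same for the moment, N m; "opening": finger opening in m; "finger_force": force on a finger pad.
Only numpy, scipy, OpenCV 4.12 (cv2) and the standard library are available. Lean on these libraries where they do the work, as an engineer would, in place of code of your own. Each camera call takes 0.05 s, during which the arm holds its last target. There are 200 camera calls.

## Working session

There is one attempt and no reset: what is moved stays moved. The work goes in short steps, Python scripts to look and compute and a tool call to move; the robot and the scene stay as the last step left them, time stands still between calls to the robot, and variables do not carry over. Pictures are saved under pics/ and viewed, at most 14 in all, crops included, and the job is handed in when it is done.

Besides the shell and the picture viewer there is one more tool, called as name(argument=value, ...), one argument or row to a line, values as JSON. jog_arm: Moves the arm, as the interface text tells. Its arguments: {"type":"object","properties":{"increments":{"type":"array"},"newtons":{"type":"number"}},"required":["increments"]}

```bash
ls; mkdir -p pics
python3 - <<'E'
from bench import env, eyes
import cv2
for n in("scene","top"):
    im=eyes.read_camera(n); cv2.imwrite(f"pics/{n}0.png",im[:,:,::-1])
    m=eyes.camera_model(n); print(n,m)
s=env.read_state(); print(s["t"],s["eef_pos"],s["eef_rot"],s["opening"])
E
```

```text
pics
scene {'mtx': array([[499.71652869,   0.        , 270.48713724],
       [  0.        , 499.71652869, 207.27324054],
       [  0.        ,   0.        ,   1.        ]]), 'dist_coeffs': array([-0.00573585,  0.        ,  0.        ,  0.        ,  0.        ]), 'rvec': array([ 2.10890757,  1.12355331, -0.50318326]), 'tvec': array([-0.26031657, -0.25041963,  1.47915847])}
top {'mtx': array([[406.79229992,   0.        , 275.10249724],
       [  0.        , 406.79229992, 210.71086855],
       [  0.        ,   0.        ,   1.        ]]), 'dist_coeffs': array([-0.08131005,  0.        ,  0.        ,  0.        ,  0.        ]), 'rvec': array([ 2.11647698, -2.15209979,  0.23609976]), 'tvec': array([0.00671417, 0.48066653, 0.81249659])}
0.1 [0.18624692 0.59616527 0.25538834] [[-9.54512245e-01  2.98171342e-01 -4.73224163e-04]
 [ 2.98171712e-01  9.54510728e-01 -1.70305559e-03]
 [-5.61048314e-05 -1.76668948e-03 -9.99998438e-01]] 0.08502480359156879
```

View pics/top0.png

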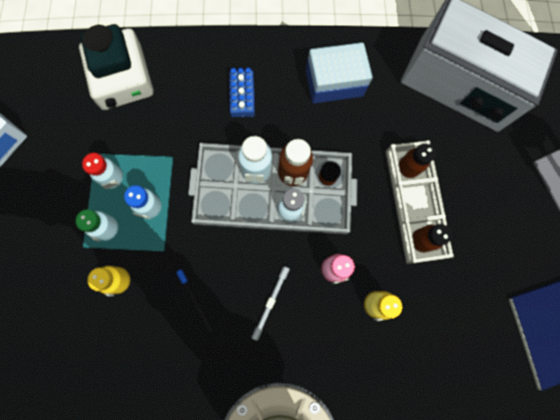

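View pics/scene0.png

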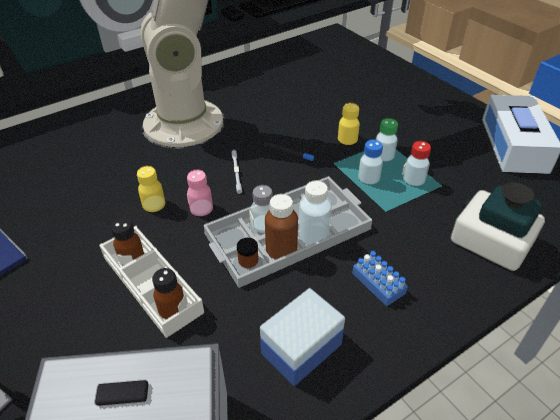

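Top view: grey-capped spent bottle at (292,198) in front of amber_tall (297,150). Clear_tall is at (254,148) and the jar at (330,172). The mat on the left holds red (93,162), blue (136,196) and green (88,220). The carrier is on the right with its middle bay at (416,197). Look-alikes are yellow (98,281), pink (343,265) and yellow (388,305), plus the black-capped empties at (424,153) and (437,233). They are not the target: spent is the grey cap standing in the tray.

```bash
cat > h.py <<'E'
import numpy as np, cv2
from bench import env, eyes
def cam(n):
    m=eyes.camera_model(n); R=cv2.Rodrigues(m["rvec"])[0]; return m,R,-R.T@m["tvec"]
def proj(n,P):
    m=cam(n)[0]; return cv2.projectPoints(np.array(P,float).reshape(-1,1,3),m["rvec"],m["tvec"],m["mtx"],m["dist_coeffs"])[0][:,0]
def ray(n,uv):
    m,R,C=cam(n); u=cv2.undistortPoints(np.array(uv,float).reshape(-1,1,2),m["mtx"],m["dist_coeffs"])[:,0]
    d=np.c_[u,np.ones(len(u))]@R; return C,d
def plane(n,uv,z):
    C,d=ray(n,uv); return C+d*((z-C[2])/d[:,2])[:,None]
def tri(a,b):
    (C1,d1),(C2,d2)=ray("scene",[a]),ray("top",[b]); d1,d2=d1[0],d2[0]
    s=np.linalg.lstsq(np.c_[d1,-d2],C2-C1,rcond=None)[0]; p,q=C1+s[0]*d1,C2+s[1]*d2
    return (p+q)/2,np.linalg.norm(p-q)
def blob(im,lo,hi,box):
    x0,y0,x1,y1=box; hsv=cv2.cvtColor(im[y0:y1,x0:x1],cv2.COLOR_RGB2HSV)
    m=cv2.inRange(hsv,np.array(lo),np.array(hi))
    n,l,st,c=cv2.connectedComponentsWithStats(m); i=1+np.argmax(st[1:,4])
    return c[i]+[x0,y0],st[i]+np.array([x0,y0,0,0,0]),m
E
python3 - <<'E'
from h import *
T=cv2.imread("pics/top0.png")[:,:,::-1].copy();S=cv2.imread("pics/scene0.png")[:,:,::-1].copy()
print("cam",cam("top")[2],cam("scene")[2]); 
print("base/tcp top",proj("top",[[0,0,0],[.186,.597,.256],[.5,0,0]]).round(), "scene",proj("scene",[[0,0,0],[.186,.597,.256]]).round())
cols={"red":([0,150,70],[8,255,255],(70,140,125,185),(400,130,440,170)),
"blue":([105,150,60],[125,255,255],(115,175,160,220),(355,130,390,165)),
"green":([55,120,30],[80,255,255],(70,200,108,240),(375,110,402,142))}
for k,(lo,hi,bt,bs) in cols.items():
    a,sa,_=blob(S,lo,hi,bs); b,sb,_=blob(T,lo,hi,bt)
    p,e=tri(a,b); print(k,a.round(1),sa,b.round(1),sb,"tri",p.round(4),"gap",round(e,4),"top@z.10",plane("top",[b],.103)[0].round(4))
def up(im,b,f,n): cv2.imwrite(n,cv2.resize(im[b[1]:b[3],b[0]:b[2]],None,fx=f,fy=f,interpolation=cv2.INTER_CUBIC)[:,:,::-1])
up(T,(180,125,460,270),2.85,"pics/c1.png"); up(S,(95,170,385,340),2.7,"pics/c2.png")
E
```

```text
cam [0.31804771 0.0253309  0.88850442] [ 1.18881146 -0.45597504  0.83498417]
base/tcp top [[278. 445.]
 [-96. 374.]
 [274. 206.]] scene [[183. 123.]
 [388.   9.]]
red [420.6 149.5] [411 141  20  18 269] [ 93.5 163.5] [ 82 152  24  23 386] tri [0.5739 0.3687 0.0979] gap 0.0004 top@z.10 [0.5722 0.3663 0.103 ]
blue [372.5 148.2] [364 139  19  18 252] [135.4 196.2] [124 185  24  23 370] tri [0.504  0.2782 0.0978] gap 0.0006 top@z.10 [0.5029 0.2768 0.103 ]
green [388.4 126.3] [380 118  18  17 229] [ 86.8 220.2] [ 75 209  25  23 407] tri [0.457  0.3741 0.0971] gap 0.0001 top@z.10 [0.4559 0.3716 0.103 ]
```

View pics/c1.png

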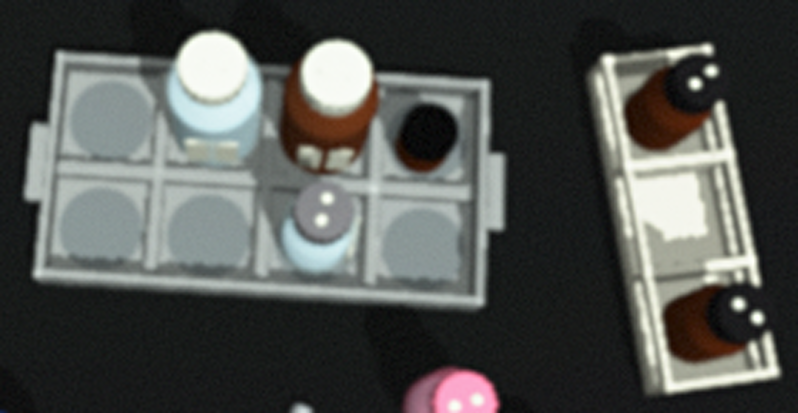

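View pics/c2.png

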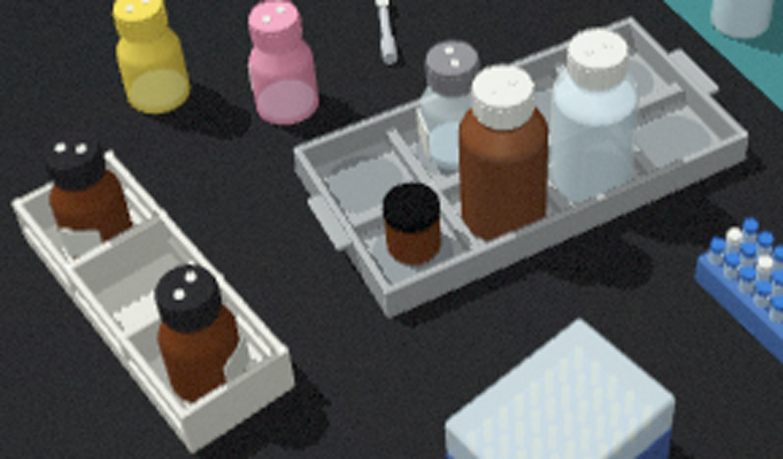

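Crops (scale 2.85 and 2.7): the grey cap at c1 (324,210) stands directly in front of amber_tall's white cap (337,73), and the carrier's middle bay is free at c1 (683,215). So the choice of spent is confirmed. Next I measure the tray, carrier and caps.

Run:
```python
from h import *
c1=lambda p:np.array(p)/2.85+[180,125]-.3
c2=lambda p:np.array(p)/2.7+[95,170]-.3
def rep(n,P):
    P=np.array(P); print(n,P[:,:2].round(3).tolist(),"sides",np.linalg.norm(P-np.roll(P,-1,0),axis=1).round(3),"mean",P.mean(0).round(4),
     "yaw", np.round([np.degrees(np.arctan2(*(P[0]-P[3])[[1,0]])),np.degrees(np.arctan2(*(P[1]-P[2])[[1,0]]))],1))
rep("tray top",plane("top",c1([(57,52),(492,80),(484,305),(37,278)]),.03))
rep("tray scn",plane("scene",c2([(745,133),(388,295),(296,150),(630,20)]),.03))
rep("carr top",plane("top",c1([(603,60),(712,47),(777,375),(655,392)]),.044))
rep("carr scn",plane("scene",c2([(290,352),(190,425),(15,203),(110,153)]),.044))
print("discs",plane("top",c1([(112,118),(101,225),(209,231),(422,246)]),.004).round(4))
for n,a,b in [("emptyB",(187,300),(690,84)),("emptyF",(75,165),(737,314)),("spent",(452,68),(324,210)),("amber",(501,95),(336,77)),("clear",(597,55),(211,68)),("jar",(411,208),(428,130))]:
    p,e=tri(c2(a),c1(b)); print(n,p.round(4),round(e,4))
T=cv2.imread("pics/top0.png")[:,:,::-1].copy();S=cv2.imread("pics/scene0.png")[:,:,::-1].copy()
# yellow/pink obstacles
for n,bt,bs,lo,hi in [("pink",(310,240,360,290),(180,165,220,220),[150,60,80],[179,255,255]),("yel",(360,280,410,325),(130,160,170,215),[20,100,80],[32,255,255])]:
    a=blob(S,lo,hi,bs); b=blob(T,lo,hi,bt); print(n,a[0],b[0],tri(a[0],b[0]))
```

```text
tray top [[0.639, 0.163], [0.613, -0.177], [0.436, -0.161], [0.461, 0.175]] sides [0.341 0.178 0.336 0.179] mean [ 5.374e-01 -1.000e-04  3.000e-02] yaw [-3.8 -5.2]
tray scn [[0.638, 0.163], [0.616, -0.173], [0.441, -0.158], [0.467, 0.175]] sides [0.337 0.175 0.334 0.171] mean [0.5405 0.002  0.03  ] yaw [-3.9 -4.8]
carr top [[0.624, -0.262], [0.635, -0.351], [0.377, -0.377], [0.367, -0.282]] sides [0.09  0.26  0.096 0.259] mean [ 0.5008 -0.3184  0.044 ] yaw [4.4 5.7]
carr scn [[0.631, -0.262], [0.646, -0.347], [0.38, -0.376], [0.37, -0.291]] sides [0.086 0.268 0.085 0.262] mean [ 0.5066 -0.3189  0.044 ] yaw [6.5 6.2]
discs [[ 0.5933  0.1222  0.004 ]
 [ 0.5066  0.1301  0.004 ]
 [ 0.5007  0.0461  0.004 ]
 [ 0.4865 -0.1199  0.004 ]]
emptyB [ 0.5873 -0.3112  0.0934] 0.0033
emptyF [ 0.4174 -0.3288  0.0926] 0.0001
spent [ 0.4951 -0.0359  0.0999] 0.0014
amber [ 0.5787 -0.044   0.1392] 0.0005
clear [0.5853 0.0409 0.1412] 0.0007
jar [ 0.5669 -0.121   0.0501] 0.0001
pink [198.21698113 189.83423181] [337.5959596  267.58297258] (array([ 0.35819169, -0.12605817,  0.060049  ]), np.float64(0.00043172777022822194))
yel [149.78269825 189.39237899] [382.88995215 305.12799043] (array([ 0.28050433, -0.21717665,  0.05073256]), np.float64(0.0010101010115084014))
```

Measured, and consistent with the given sizes and heights:

| Item | Position (m) | Yaw |
|---|---|---|
| Tray centre | (0.540, 0.001) | -4.5° |
| Blue bay | (0.493, -0.037) | |
| Green bay | (0.499, 0.0465) | |
| Red bay | (0.486, -0.121) | |
| Carrier middle | (0.5035, -0.319) | 6° |

Green, red and blue bottles are at the triangulated positions. I place green first because its bay is already free.

jog_arm(
  increments=[
    [0.9,[0.8,-0.65,0],[0,0,0.107]],
    [0.9,[0.8,-0.65,0],[0,0,0.107]],
    [0.9,[0.8,-0.65,0],[0,0,0.107]],
    [0.9,[0.8,-0.65,0],[0,0,0.107]],
    [0.9,[0.8,-0.65,0],[0,0,0.107]],
    [0.9,[0.8,-0.65,0],[0,0,0.107]],
    [0.9,[0.8,-0.65,0],[0,0,0.107]],
    [0.9,[0.8,-0.65,0],[0,0,0.107]],
  ],
  newtons=60,
)

```text
t: 0.77
eef_pos: [0.4315, 0.3958, 0.2561]
eef_rot: [[-0.996, 0.086, 0.002], [0.086, 0.996, -0.003], [-0.002, -0.003, -1.0]]
wrist_force: [1.3, -1.4, 0.8]
opening: 0.0771
finger_force: 0.0
```

jog_arm(
  increments=[
    [0.9,[0.1,-0.08,0],[0,0,0]],
    [0.9,[0.1,-0.08,-0.1],[0,0,0]],
    [0.9,[0.1,-0.08,-0.2],[0,0,0]],
    [0.9,[0.1,-0.08,-0.3],[0,0,0]],
    [0.9,[0.1,-0.08,-0.35],[0,0,0]],
    [0.9,[0.1,-0.08,-0.35],[0,0,0]],
    [0.9,[0.1,-0.08,-0.35],[0,0,0]],
    [0.9,[0.1,-0.08,-0.35],[0,0,0]],
  ],
)

```text
t: 1.43
eef_pos: [0.4569, 0.3781, 0.1526]
eef_rot: [[-0.997, 0.079, 0.001], [0.079, 0.997, 0.001], [-0.001, 0.001, -1.0]]
wrist_force: [0.5, -0.0, 0.8]
opening: 0.0769
finger_force: 0.0
```

Run:
```python
from h import *
s=env.read_state();print(s["t"],s["eef_pos"],s["qd"].max() if hasattr(s["qd"],'max') else s["qd"])
im=eyes.read_camera("scene"); im2=eyes.read_camera("top")
print(env.read_state()["eef_pos"],proj("scene",[env.read_state()["eef_pos"]]))
A=cv2.resize(im[60:260,270:470],None,fx=2,fy=2); B=cv2.resize(im2[100:300,40:240],None,fx=2,fy=2)
cv2.imwrite("pics/g1.png",np.hstack([A,B])[:,:,::-1])
```

```text
1.4333 [0.45687741 0.37806274 0.15262032] 0.12313134450997876
[0.45710985 0.3782882  0.15317713] [[392.98627264 106.96245648]]
```

View pics/g1.png

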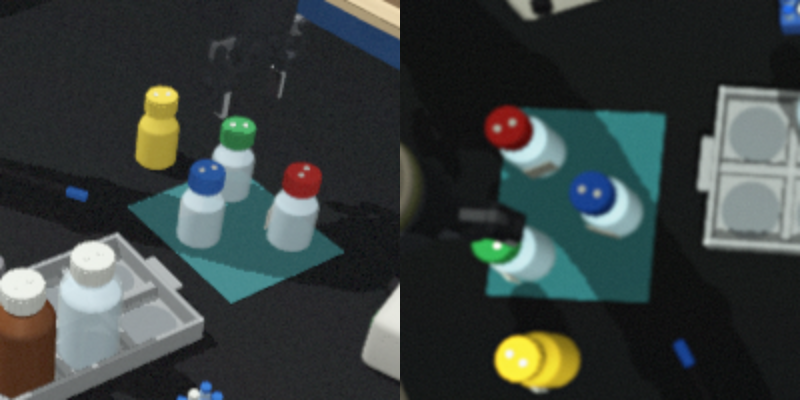

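The open fingers straddle the green cap: their tips are at crop (222,115) and (282,95), with the cap at (237,128). Descending and closing.

jog_arm(
  increments=[
    [0.9,[0,0,-0.06],[0,0,0]],
    [0.9,[0,0,-0.12],[0,0,0]],
    [0.9,[0,0,-0.175],[0,0,0]],
    [0.9,[0,0,-0.175],[0,0,0]],
    [0.9,[0,0,-0.175],[0,0,0]],
    [0.9,[0,0,-0.175],[0,0,0]],
    [0.6,[0,0,-0.175],[0,0,0]],
    [0.4,[0,0,-0.175],[0,0,0]],
  ],
)

```text
t: 2.2
eef_pos: [0.457, 0.3782, 0.1003]
eef_rot: [[-0.997, 0.079, 0.002], [0.079, 0.997, 0.002], [-0.002, 0.002, -1.0]]
wrist_force: [-0.6, -0.0, 0.8]
opening: 0.054
finger_force: 0.0
```

jog_arm(
  increments=[
    [0.3,[0,0,0],[0,0,0]],
    [0.3,[0,0,0],[0,0,0]],
    [0.3,[0,0,0],[0,0,0]],
    [0.3,[0,0,0],[0,0,0]],
    [0.3,[0,0,0],[0,0,0]],
    [0.3,[0,0,0],[0,0,0]],
    [0.3,[0,0,0],[0,0,0]],
    [0.3,[0,0,0],[0,0,0]],
  ],
)

```text
t: 2.87
eef_pos: [0.4571, 0.3775, 0.1]
eef_rot: [[-0.997, 0.079, 0.001], [0.079, 0.997, 0.001], [-0.001, 0.001, -1.0]]
wrist_force: [0.0, -1.8, 5.2]
opening: 0.0408
finger_force: 59.8
```

jog_arm(
  increments=[
    [0.3,[0,0,0.02],[0,0,0]],
    [0.3,[0,0,0.08],[0,0,0]],
    [0.3,[0,0,0.17],[0,0,0]],
    [0.3,[0,0,0.27],[0,0,0]],
    [0.3,[0,0,0.37],[0,0,0]],
    [0.3,[0,0,0.46],[0,0,0]],
    [0.3,[0,0,0.53],[0,0,0]],
    [0.3,[0,0,0.55],[0,0,0]],
  ],
)

```text
t: 3.53
eef_pos: [0.4573, 0.3785, 0.2685]
eef_rot: [[-0.997, 0.079, 0.004], [0.079, 0.997, 0.005], [-0.004, 0.005, -1.0]]
wrist_force: [-0.1, 0.1, -1.1]
opening: 0.0412
finger_force: 60.7
```

Run:
```python
from h import *
im=eyes.read_camera("scene"); im2=eyes.read_camera("top"); print(env.read_state()["eef_pos"],env.read_state()["wrist_force"])
for n,i,b in(("s",im,(340,20,450,140)),("t",im2,(0,150,150,280))):
    a=blob(i,[55,120,25],[80,255,255],b); print(n,a[0],a[1])
p=env.read_state()["eef_pos"]; print(proj("scene",[p]),proj("top",[p]))
A=cv2.resize(im[0:200,300:500],None,fx=2,fy=2); B=cv2.resize(im2[100:300,0:200],None,fx=2,fy=2)
cv2.imwrite("pics/g2.png",np.hstack([A,B])[:,:,::-1])
```

```text
[0.4566897  0.37798706 0.26505456] [ 0.31032211  0.14536567 -2.39138233]
s [404.13114754  65.52459016] [398  57  14  17 183]
t [ 38.08016878 210.70886076] [ 25 205  28  13 237]
[[399.99679908  65.59422203]] [[ 40.42872268 202.62729937]]
```

View pics/g2.png

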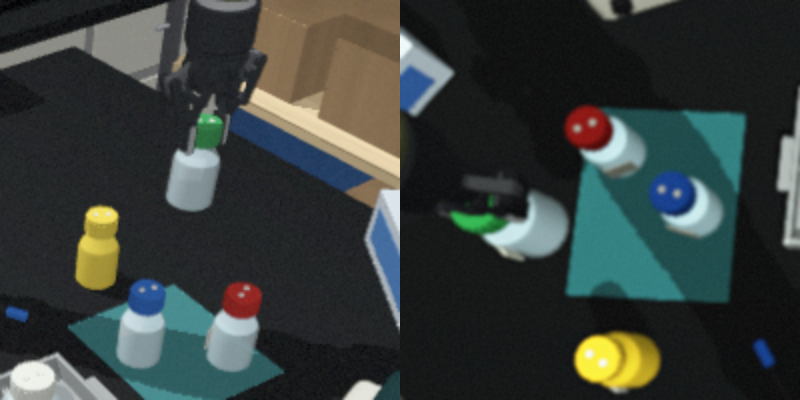

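Green is gripped and hanging upright (scene crop cap (209,130), body (192,180)). Next I carry it across.

jog_arm(
  increments=[
    [0.3,[0.007,-0.05,0],[0,0,0]],
    [0.3,[0.015,-0.13,0],[0,0,0]],
    [0.3,[0.03,-0.23,0],[0,0,0]],
    [0.3,[0.045,-0.35,0],[0,0,0]],
    [0.3,[0.06,-0.47,0],[0,0,0]],
    [0.3,[0.075,-0.59,0],[0,0,0]],
    [0.3,[0.09,-0.71,0],[0,0,0]],
    [0.3,[0.106,-0.83,0],[0,0,0]],
  ],
)

```text
t: 4.3
eef_pos: [0.4869, 0.1258, 0.2616]
eef_rot: [[-0.997, 0.079, -0.003], [0.079, 0.997, -0.001], [0.003, -0.002, -1.0]]
wrist_force: [0.6, 0.8, -2.0]
opening: 0.0407
finger_force: 60.8
```

jog_arm(
  increments=[
    [0.3,[0.015,-0.1,0],[0,0,0]],
    [0.3,[0.025,-0.18,0],[0,0,0]],
    [0.3,[0.033,-0.24,0],[0,0,0]],
    [0.3,[0.035,-0.268,0],[0,0,0]],
    [0.3,[0.035,-0.275,0],[0,0,0]],
    [0.3,[0.035,-0.275,0],[0,0,0]],
    [0.3,[0.035,-0.275,0],[0,0,0]],
    [0.3,[0.035,-0.275,0],[0,0,0]],
  ],
)

```text
t: 4.97
eef_pos: [0.4983, 0.0477, 0.2634]
eef_rot: [[-0.997, 0.076, -0.001], [0.076, 0.997, 0.0], [0.001, 0.0, -1.0]]
wrist_force: [-0.3, -0.2, -2.2]
opening: 0.041
finger_force: 60.8
```

Run:
```python
from h import *
im=eyes.read_camera("scene"); im2=eyes.read_camera("top"); p=env.read_state()["eef_pos"]; print(p,env.read_state()["eef_rot"])
```

```text
[0.49847509 0.04740465 0.26356823] [[-9.97081476e-01  7.63437017e-02 -4.12465618e-04]
 [ 7.63436969e-02  9.97081561e-01  2.74609618e-05]
 [ 4.13358333e-04 -4.10833377e-06 -9.99999915e-01]]
```

jog_arm(
  increments=[
    [0.3,[0,0,-0.03],[0,0,0]],
    [0.3,[0,0,-0.1],[0,0,0]],
    [0.3,[0,0,-0.19],[0,0,0]],
    [0.3,[0,0,-0.29],[0,0,0]],
    [0.3,[0,0,-0.38],[0,0,0]],
    [0.3,[0,0,-0.45],[0,0,0]],
    [0.3,[0,0,-0.49],[0,0,0]],
    [0.3,[0,0,-0.5],[0,0,0]],
  ],
)

```text
t: 5.73
eef_pos: [0.4967, 0.0462, 0.1107]
eef_rot: [[-0.997, 0.078, -0.005], [0.078, 0.997, -0.001], [0.005, -0.002, -1.0]]
wrist_force: [-0.1, -0.5, -1.0]
opening: 0.0408
finger_force: 60.8
```

jog_arm(
  increments=[
    [0.3,[0,0,-0.01],[0,0,0]],
    [0.3,[0,0,-0.02],[0,0,0]],
    [0.3,[0,0,-0.03],[0,0,0]],
    [0.3,[0,0,-0.035],[0,0,0]],
    [0.3,[0,0,-0.038],[0,0,0]],
    [0.3,[0,0,-0.038],[0,0,0]],
    [0.3,[0,0,-0.038],[0,0,0]],
    [0.3,[0,0,-0.038],[0,0,0]],
  ],
)

```text
t: 6.4
eef_pos: [0.4988, 0.0461, 0.1027]
eef_rot: [[-0.997, 0.079, 0.0], [0.079, 0.997, 0.0], [-0.0, 0.0, -1.0]]
wrist_force: [-0.2, 0.0, -2.0]
opening: 0.0408
finger_force: 60.8
```

jog_arm(
  increments=[
    [0.3,[0,0,-0.003],[0,0,0]],
    [0.3,[0,0,-0.006],[0,0,0]],
    [0.3,[0,0,-0.006],[0,0,0]],
    [0.3,[0,0,-0.006],[0,0,0]],
    [0.55,[0,0,-0.006],[0,0,0]],
    [0.65,[0,0,-0.006],[0,0,0]],
    [0.68,[0,0,-0.006],[0,0,0]],
    [0.68,[0,0,-0.006],[0,0,0]],
  ],
)

```text
t: 7.07
eef_pos: [0.4985, 0.0461, 0.1005]
eef_rot: [[-0.997, 0.078, -0.0], [0.078, 0.997, -0.0], [0.0, -0.0, -1.0]]
wrist_force: [0.6, -0.0, -0.2]
opening: 0.0583
finger_force: 0.0
```

jog_arm(
  increments=[
    [0.68,[0,0,0],[0,0,0]],
    [0.68,[0,0,0],[0,0,0]],
    [0.68,[0,0,0.05],[0,0,0]],
    [0.68,[0,0,0.13],[0,0,0]],
    [0.68,[0,0,0.25],[0,0,0]],
    [0.68,[0,0,0.36],[0,0,0]],
    [0.68,[0,0,0.36],[0,0,0]],
    [0.68,[0,0,0.36],[0,0,0]],
  ],
)

```text
t: 7.73
eef_pos: [0.4999, 0.0462, 0.2107]
eef_rot: [[-0.997, 0.079, 0.004], [0.079, 0.997, 0.001], [-0.004, 0.002, -1.0]]
wrist_force: [0.3, -0.4, -1.3]
opening: 0.0578
finger_force: 0.0
```

Run:
```python
from h import *
im=eyes.read_camera("scene"); im2=eyes.read_camera("top"); p=env.read_state()["eef_pos"]; print(p)
A=cv2.resize(im[120:320,200:400],None,fx=2,fy=2); B=cv2.resize(im2[100:300,160:360],None,fx=2,fy=2)
cv2.imwrite("pics/g3.png",np.hstack([A,B])[:,:,::-1])
```

```text
[0.49823063 0.04611559 0.20798153]
```

View pics/g3.png

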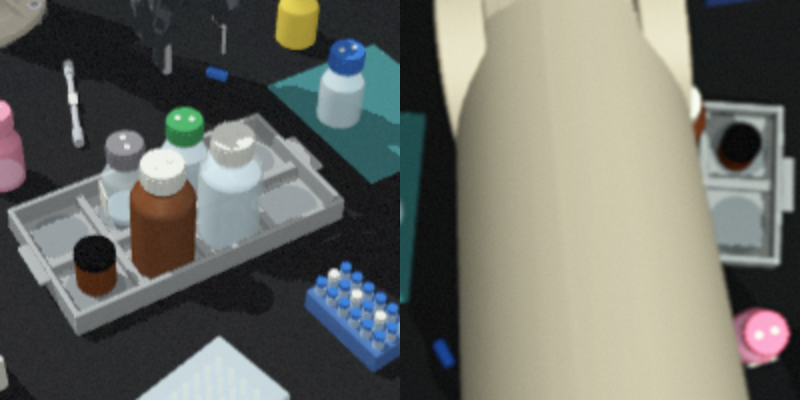

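Green stands upright in its bay (scene crop cap at (184,125)). The spent bottle is next.

jog_arm(
  increments=[
    [0.75,[0,-0.08,0],[0,0,0]],
    [0.75,[-0.014,-0.18,0],[0,0,0]],
    [0.75,[-0.014,-0.26,0],[0,0,0]],
    [0.75,[-0.014,-0.277,0],[0,0,0]],
    [0.75,[-0.014,-0.277,-0.02],[0,0,0]],
    [0.75,[-0.014,-0.277,-0.08],[0,0,0]],
    [0.75,[-0.014,-0.277,-0.14],[0,0,0]],
    [0.75,[-0.014,-0.277,-0.15],[0,0,0]],
  ],
)

```text
t: 8.5
eef_pos: [0.4922, -0.0353, 0.1596]
eef_rot: [[-0.997, 0.077, -0.006], [0.077, 0.997, -0.0], [0.006, -0.001, -1.0]]
wrist_force: [-0.2, 0.9, -0.7]
opening: 0.0638
finger_force: 0.0
```

Run:
```python
from h import *
im=eyes.read_camera("scene"); p=env.read_state()["eef_pos"]; print(p, env.read_state()["opening"],proj("scene",[p+[0,0,-.02]]))
g=blob(im,[55,120,30],[80,255,255],(275,165,310,200)); print("green",g[0],g[1])
for z in(.1,.103): print(plane("scene",[g[0]],z))
A=cv2.resize(im[140:260,220:340],None,fx=4,fy=4); cv2.imwrite("pics/s1.png",A[:,:,::-1])
```

```text
[ 0.49256168 -0.03556747  0.16050646] 0.06429413740069914 [[260.71010695 180.106434  ]]
green [291.85761589 182.88410596] [283 173  19  20 302]
[[0.49979661 0.04131724 0.1       ]]
[[0.50260897 0.03928743 0.103     ]]
```

View pics/s1.png

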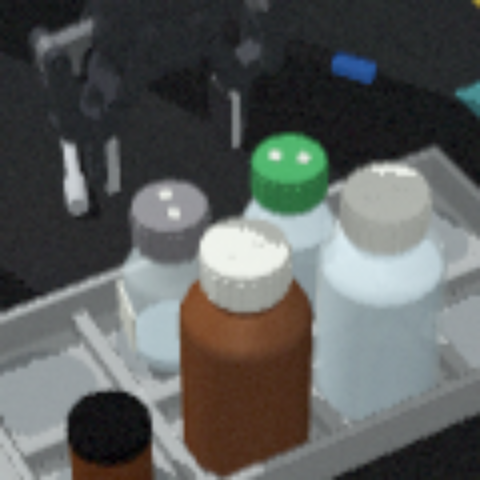

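The fingers straddle the grey cap (crop (170,215); fingers at (75,200) and (235,140)). Descending to grip.

jog_arm(
  increments=[
    [0.75,[0.004,-0.004,-0.06],[0,0,0]],
    [0.75,[0.004,-0.004,-0.12],[0,0,0]],
    [0.75,[0.004,-0.004,-0.18],[0,0,0]],
    [0.75,[0.004,-0.004,-0.198],[0,0,0]],
    [0.75,[0.004,-0.004,-0.198],[0,0,0]],
    [0.75,[0.004,-0.004,-0.198],[0,0,0]],
    [0.5,[0.004,-0.004,-0.198],[0,0,0]],
    [0.3,[0.004,-0.004,-0.198],[0,0,0]],
  ],
)

```text
t: 9.22
eef_pos: [0.4965, -0.038, 0.1054]
eef_rot: [[-0.997, 0.078, 0.002], [0.078, 0.997, 0.0], [-0.002, 0.001, -1.0]]
wrist_force: [-0.9, 5.6, 13.6]
opening: 0.0408
finger_force: 34.9
```

jog_arm(
  increments=[
    [0.3,[0,0,0],[0,0,0]],
    [0.3,[0,0,0],[0,0,0]],
    [0.3,[0,0,0],[0,0,0]],
    [0.3,[0,0,0],[0,0,0]],
    [0.3,[0,0,0],[0,0,0]],
    [0.3,[0,0,0],[0,0,0]],
    [0.3,[0,0,0],[0,0,0]],
    [0.3,[0,0,0],[0,0,0]],
  ],
)

```text
t: 9.88
eef_pos: [0.4967, -0.0379, 0.1056]
eef_rot: [[-0.997, 0.078, 0.003], [0.078, 0.997, 0.001], [-0.003, 0.001, -1.0]]
wrist_force: [-0.5, 0.8, 7.6]
opening: 0.0402
finger_force: 59.9
```

jog_arm(
  increments=[
    [0.3,[0,0,0.02],[0,0,0]],
    [0.3,[0,0,0.08],[0,0,0]],
    [0.3,[0,0,0.17],[0,0,0]],
    [0.3,[0,0,0.27],[0,0,0]],
    [0.3,[0,0,0.37],[0,0,0]],
    [0.3,[0,0,0.46],[0,0,0]],
    [0.3,[0,0,0.53],[0,0,0]],
    [0.3,[0,0,0.55],[0,0,0]],
  ],
)

```text
t: 10.55
eef_pos: [0.4968, -0.0386, 0.2733]
eef_rot: [[-0.997, 0.079, 0.006], [0.079, 0.997, 0.001], [-0.006, 0.001, -1.0]]
wrist_force: [0.3, -0.6, -0.7]
opening: 0.0403
finger_force: 60.6
```

Run:
```python
from h import *
im=eyes.read_camera("scene"); im2=eyes.read_camera("top"); s=env.read_state();p=s["eef_pos"]; print(s["t"],p, s["opening"],s["wrist_force"],proj("scene",[p+[0,0,-.006],p+[0,0,-.099]]))
u,v=proj("scene",[p])[0].astype(int)
A=cv2.resize(im[v-50:v+70,u-60:u+60],None,fx=4,fy=4); cv2.imwrite("pics/s2.png",A[:,:,::-1])
```

```text
10.65 [ 0.49611735 -0.03840851  0.27044781] 0.040512575952516595 [ 0.71167369 -0.35949283 -1.02230419] [[258.48833648 133.47570698]
 [260.01936786 170.24282748]]
```

View pics/s2.png

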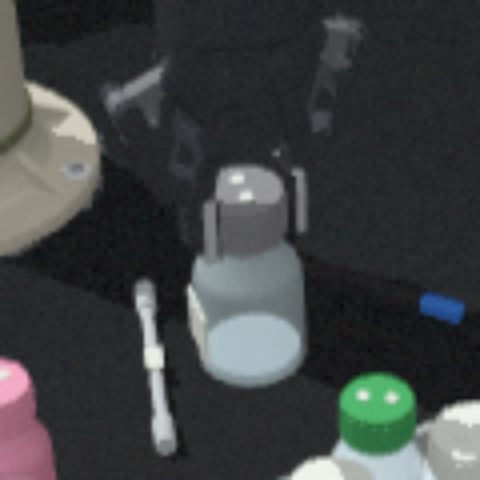

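Run:
```python
from h import *
# green now: placed with TCP (.4986,.0461); on mat gripped at (.457,.3777), cap centroid scene (388.4,126.3)
print("placed",proj("scene",[[.4986,.0461,.101],[.4986,.0461,.098]]),"seen 291.86 182.88")
print("mat",proj("scene",[[.457,.3777,.1],[.457,.3777,.097]]),"seen 388.4 126.3")
im=eyes.read_camera("scene"); p=env.read_state()["eef_pos"]
h=cv2.cvtColor(im,cv2.COLOR_RGB2HSV); r=h[155:175,235:290]
print(p); 
for v in (150,154,158,162): print(v,[tuple(x) for x in im[v,242:280:2].tolist()])
```

```text
placed [[293.29486125 181.46779002]
 [293.27665892 182.47921619]] seen 291.86 182.88
mat [[389.65032497 124.92207144]
 [389.47900648 125.90174359]] seen 388.4 126.3
[ 0.49544252 -0.03827002  0.26888141]
150 [(24, 30, 30), (22, 28, 29), (134, 147, 149), (150, 164, 166), (150, 163, 166), (145, 158, 160), (141, 152, 154), (134, 145, 149), (130, 140, 143), (125, 136, 139), (122, 134, 136), (121, 134, 135), (116, 128, 129), (116, 126, 128), (107, 117, 119), (97, 105, 107), (22, 24, 26), (24, 28, 28), (30, 31, 33)]
154 [(28, 29, 28), (74, 77, 73), (192, 199, 196), (122, 133, 137), (126, 137, 141), (127, 140, 142), (129, 139, 142), (128, 142, 144), (127, 140, 140), (123, 133, 137), (122, 134, 136), (116, 127, 130), (112, 121, 124), (105, 116, 118), (101, 109, 114), (96, 106, 108), (24, 25, 32), (15, 23, 21), (26, 21, 23)]
158 [(14, 25, 23), (26, 30, 28), (177, 182, 174), (171, 181, 178), (115, 128, 129), (114, 123, 125), (108, 118, 121), (108, 120, 122), (115, 124, 127), (119, 129, 134), (118, 130, 132), (110, 121, 125), (104, 115, 116), (105, 113, 117), (100, 110, 113), (97, 106, 109), (22, 21, 24), (23, 27, 26), (25, 25, 28)]
162 [(44, 43, 45), (42, 44, 44), (179, 183, 174), (171, 174, 166), (126, 139, 141), (173, 192, 198), (171, 190, 197), (171, 190, 196), (171, 188, 194), (171, 190, 195), (170, 189, 194), (169, 188, 194), (169, 187, 193), (167, 186, 192), (154, 172, 178), (94, 103, 106), (38, 43, 46), (26, 31, 30), (29, 26, 28)]
```

jog_arm(
  increments=[
    [0.3,[0.003,-0.04,0],[0,0,0]],
    [0.3,[0.006,-0.12,0],[0,0,0]],
    [0.3,[0.01,-0.22,0],[0,0,0]],
    [0.3,[0.013,-0.33,0],[0,0,0]],
    [0.3,[0.016,-0.44,0],[0,0,0]],
    [0.3,[0.02,-0.55,0],[0,0,0]],
    [0.3,[0.022,-0.66,0],[0,0,0]],
    [0.3,[0.024,-0.76,0],[0,0,0]],
  ],
)

```text
t: 11.37
eef_pos: [0.5016, -0.268, 0.2671]
eef_rot: [[-0.997, 0.079, -0.003], [0.079, 0.997, 0.001], [0.003, 0.0, -1.0]]
wrist_force: [0.1, -0.5, -0.6]
opening: 0.0402
finger_force: 60.6
```

jog_arm(
  increments=[
    [0.3,[0.003,-0.08,0],[0,0,0]],
    [0.3,[0.006,-0.14,0],[0,0,0]],
    [0.3,[0.006,-0.17,0],[0,0,0]],
    [0.3,[0.006,-0.176,0],[0,0,0]],
    [0.3,[0.006,-0.176,0],[0,0,0]],
    [0.3,[0.006,-0.176,0],[0,0,0]],
    [0.3,[0.006,-0.176,0],[0,0,0]],
    [0.3,[0.006,-0.176,0],[0,0,0]],
  ],
)

```text
t: 12.03
eef_pos: [0.5052, -0.3176, 0.2692]
eef_rot: [[-0.997, 0.076, 0.0], [0.076, 0.997, 0.001], [-0.0, 0.001, -1.0]]
wrist_force: [-0.1, -0.0, -1.0]
opening: 0.0402
finger_force: 60.7
```

Run:
```python
from h import *
im=eyes.read_camera("scene"); im2=eyes.read_camera("top"); s=env.read_state();p=s["eef_pos"]; print(s["t"],p, s["opening"],s["wrist_force"],s["eef_rot"].round(3).tolist())
A=cv2.resize(im[140:340,70:270],None,fx=2,fy=2); B=cv2.resize(im2[100:300,330:530],None,fx=2,fy=2)
cv2.imwrite("pics/s3.png",np.hstack([A,B])[:,:,::-1])
```

```text
12.1333 [ 0.50498458 -0.31813518  0.26937037] 0.040171972749859855 [ 0.35093463 -0.33542913 -0.17622018] [[-0.997, 0.077, 0.0], [0.077, 0.997, 0.0], [-0.0, 0.0, -1.0]]
```

View pics/s3.png

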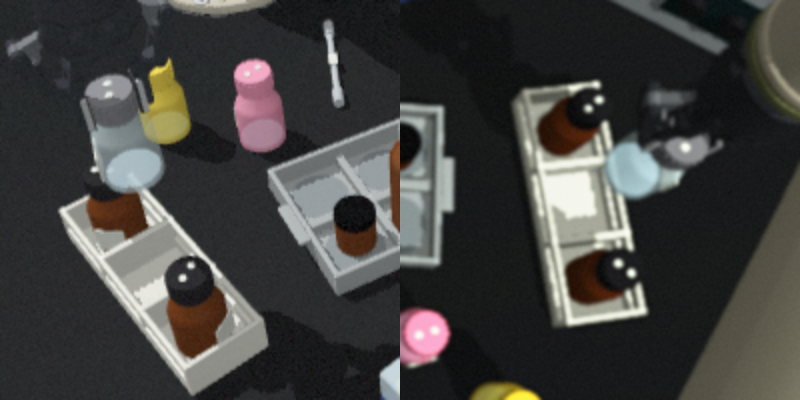

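Run:
```python
from h import *
print("bay",plane("top",[[416,197.5]],.004),"spent bottom",plane("top",[[446.,184.]],.17), "proj", proj("top",[[.505,-.318,.168],[.5035,-.319,.004]]))
# carrier far/near inner divider: corners of bay rim at z .044 (crop px)
q=np.array([[540,165],[607,158],[623,232],[556,245]])/2+[130,100]
print(plane("top",q,.044).round(3).tolist())
# carrier scene: bay divider top points
q=np.array([[107,247],[160,225],[215,282],[165,310]])/2+[70,140]
print(plane("scene",q,.044).round(3).tolist())
```

```text
bay [[ 0.51494708 -0.32388027  0.004     ]] spent bottom [[ 0.50327795 -0.31879365  0.17      ]] proj [[445.04330451 183.38472917]
 [414.34701435 202.44546319]]
[[0.54, -0.275, 0.044], [0.547, -0.352, 0.044], [0.464, -0.362, 0.044], [0.451, -0.286, 0.044]]
[[0.457, -0.354, 0.044], [0.46, -0.296, 0.044], [0.562, -0.281, 0.044], [0.565, -0.336, 0.044]]
```

Spent is centred over the bay: its underside is seen at (0.503, -0.319), and the bay estimate is (0.5035, -0.319). Lowering.

jog_arm(
  increments=[
    [0.3,[0,-0.002,-0.03],[0,0,0]],
    [0.3,[0,-0.002,-0.1],[0,0,0]],
    [0.3,[0,-0.002,-0.19],[0,0,0]],
    [0.3,[0,-0.002,-0.29],[0,0,0]],
    [0.3,[0,-0.002,-0.38],[0,0,0]],
    [0.3,[0,-0.002,-0.45],[0,0,0]],
    [0.3,[0,-0.002,-0.49],[0,0,0]],
    [0.3,[0,-0.002,-0.505],[0,0,0]],
  ],
)

```text
t: 12.8
eef_pos: [0.5036, -0.3187, 0.1151]
eef_rot: [[-0.997, 0.078, -0.003], [0.078, 0.997, 0.002], [0.003, 0.001, -1.0]]
wrist_force: [-0.9, -0.2, -0.1]
opening: 0.0408
finger_force: 60.7
```

jog_arm(
  increments=[
    [0.3,[0,0,-0.01],[0,0,0]],
    [0.3,[0,0,-0.015],[0,0,0]],
    [0.3,[0,0,-0.02],[0,0,0]],
    [0.3,[0,0,-0.025],[0,0,0]],
    [0.3,[0,0,-0.03],[0,0,0]],
    [0.3,[0,0,-0.03],[0,0,0]],
    [0.3,[0,0,-0.03],[0,0,0]],
    [0.3,[0,0,-0.03],[0,0,0]],
  ],
)

```text
t: 13.47
eef_pos: [0.5047, -0.3197, 0.1089]
eef_rot: [[-0.997, 0.079, 0.0], [0.079, 0.997, -0.0], [-0.0, -0.0, -1.0]]
wrist_force: [0.3, -0.7, -0.4]
opening: 0.0408
finger_force: 60.7
```

Not yet touching (expected contact at z≈0.1056). I lower slowly another 3.3 mm, then release.

jog_arm(
  increments=[
    [0.3,[0,0,-0.004],[0,0,0]],
    [0.3,[0,0,-0.008],[0,0,0]],
    [0.3,[0,0,-0.011],[0,0,0]],
    [0.3,[0,0,-0.011],[0,0,0]],
    [0.3,[0,0,-0.011],[0,0,0]],
    [0.3,[0,0,-0.011],[0,0,0]],
    [0.3,[0,0,-0.011],[0,0,0]],
    [0.3,[0,0,-0.011],[0,0,0]],
  ],
)

```text
t: 14.13
eef_pos: [0.5048, -0.3196, 0.1057]
eef_rot: [[-0.997, 0.078, 0.0], [0.078, 0.997, -0.0], [-0.0, -0.0, -1.0]]
wrist_force: [0.0, 2.7, 5.3]
opening: 0.0406
finger_force: 61.1
```

jog_arm(
  increments=[
    [0.55,[0,0,0],[0,0,0]],
    [0.65,[0,0,0],[0,0,0]],
    [0.7,[0,0,0],[0,0,0]],
    [0.7,[0,0,0],[0,0,0]],
    [0.7,[0,0,0],[0,0,0]],
    [0.7,[0,0,0.04],[0,0,0]],
    [0.7,[0,0,0.1],[0,0,0]],
    [0.7,[0,0,0.2],[0,0,0]],
  ],
)

```text
t: 14.8
eef_pos: [0.5033, -0.3187, 0.1643]
eef_rot: [[-0.997, 0.079, -0.004], [0.079, 0.997, 0.002], [0.005, 0.001, -1.0]]
wrist_force: [0.7, 0.0, 0.4]
opening: 0.0598
finger_force: 0.0
```

jog_arm(
  increments=[
    [0.8,[0,0,0.12],[0,0,0]],
    [0.8,[0,0,0.25],[0,0,0]],
    [0.8,[0,0.1,0.3],[0,0,0]],
    [0.8,[0,0.23,0.3],[0,0,0]],
    [0.8,[0,0.36,0.3],[0,0,0]],
    [0.8,[0,0.49,0.3],[0,0,0]],
    [0.8,[0,0.62,0.3],[0,0,0]],
    [0.8,[0,0.75,0.3],[0,0,0]],
  ],
)

```text
t: 15.47
eef_pos: [0.5043, -0.0931, 0.2566]
eef_rot: [[-0.997, 0.079, 0.001], [0.079, 0.997, -0.0], [-0.001, 0.0, -1.0]]
wrist_force: [0.8, -0.2, 0.9]
opening: 0.0682
finger_force: 0.0
```

jog_arm(
  increments=[
    [0.85,[0,0.13,0],[0,0,0]],
    [0.85,[0,0.26,0],[0,0,0]],
    [0.85,[0,0.39,0],[0,0,0]],
    [0.85,[0,0.52,0],[0,0,0]],
    [0.85,[0,0.65,0],[0,0,0]],
    [0.85,[0,0.78,0],[0,0,0]],
    [0.85,[0,0.9,0],[0,0,0]],
    [0.85,[0,1.0,0],[0,0,0]],
  ],
)

```text
t: 16.13
eef_pos: [0.504, 0.2083, 0.2564]
eef_rot: [[-0.997, 0.077, 0.001], [0.077, 0.997, 0.001], [-0.001, 0.001, -1.0]]
wrist_force: [1.1, -0.3, -0.8]
opening: 0.0726
finger_force: 0.0
```

jog_arm(
  increments=[
    [0.85,[0,0.12,0],[0,0,0]],
    [0.85,[0,0.2,0],[0,0,0]],
    [0.85,[0,0.24,-0.05],[0,0,0]],
    [0.85,[0,0.25,-0.15],[0,0,0]],
    [0.85,[0,0.25,-0.25],[0,0,0]],
    [0.85,[0,0.25,-0.3],[0,0,0]],
    [0.85,[0,0.25,-0.3],[0,0,0]],
    [0.85,[0,0.25,-0.3],[0,0,0]],
  ],
)

```text
t: 16.8
eef_pos: [0.5046, 0.28, 0.1658]
eef_rot: [[-0.997, 0.079, -0.001], [0.079, 0.997, -0.001], [0.0, -0.001, -1.0]]
wrist_force: [0.4, 0.6, -0.3]
opening: 0.0726
finger_force: 0.0
```

Run:
```python
from h import *
im=eyes.read_camera("scene"); im2=eyes.read_camera("top"); s=env.read_state();p=s["eef_pos"]; print(s["t"],p, s["opening"],s["eef_rot"].round(3).tolist())
A=cv2.resize(im[120:320,90:290],None,fx=2,fy=2); B=cv2.resize(im[80:280,290:490],None,fx=2,fy=2)
a=blob(im,[105,150,60],[125,255,255],(350,125,395,170)); print("blue",a[0],a[1])
cv2.imwrite("pics/b1.png",np.hstack([A,B])[:,:,::-1])
```

```text
16.9 [0.50565503 0.28067085 0.16755485] 0.07244262604444984 [[-0.997, 0.079, 0.002], [0.079, 0.997, 0.001], [-0.002, 0.002, -1.0]]
blue [372.836 148.324] [364 139  19  18 250]
```

View pics/b1.png

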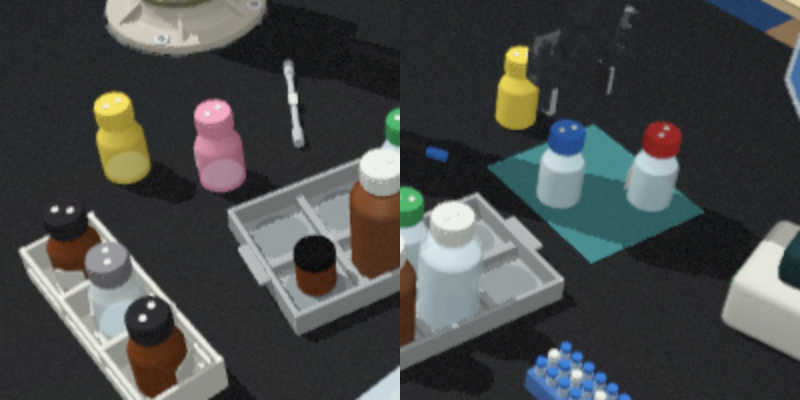

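Spent stands upright in the carrier's middle bay (crop (110,290)), and the gripper is above blue (crop (567,138)). Gripping blue.

jog_arm(
  increments=[
    [0.85,[-0.005,0,-0.07],[0,0,0]],
    [0.85,[-0.005,0,-0.14],[0,0,0]],
    [0.85,[-0.005,0,-0.2],[0,0,0]],
    [0.85,[-0.005,0,-0.22],[0,0,0]],
    [0.85,[-0.005,0,-0.22],[0,0,0]],
    [0.85,[-0.005,0,-0.22],[0,0,0]],
    [0.5,[-0.005,0,-0.22],[0,0,0]],
    [0.3,[-0.005,0,-0.22],[0,0,0]],
  ],
)

```text
t: 17.57
eef_pos: [0.5041, 0.2808, 0.1011]
eef_rot: [[-0.997, 0.079, 0.002], [0.079, 0.997, 0.001], [-0.002, 0.002, -1.0]]
wrist_force: [-0.7, 0.0, -0.2]
opening: 0.05
finger_force: 0.0
```

jog_arm(
  increments=[
    [0.3,[0,0,0],[0,0,0]],
    [0.3,[0,0,0],[0,0,0]],
    [0.3,[0,0,0],[0,0,0]],
    [0.3,[0,0,0],[0,0,0]],
    [0.3,[0,0,0],[0,0,0]],
    [0.3,[0,0,0],[0,0,0]],
    [0.3,[0,0,0],[0,0,0]],
    [0.3,[0,0,0],[0,0,0]],
  ],
)

```text
t: 18.23
eef_pos: [0.504, 0.2804, 0.101]
eef_rot: [[-0.997, 0.079, 0.002], [0.079, 0.997, 0.001], [-0.002, 0.001, -1.0]]
wrist_force: [0.1, -0.9, 5.5]
opening: 0.0404
finger_force: 59.8
```

jog_arm(
  increments=[
    [0.3,[0,0,0.02],[0,0,0]],
    [0.3,[0,0,0.08],[0,0,0]],
    [0.3,[0,0,0.17],[0,0,0]],
    [0.3,[0,0,0.27],[0,0,0]],
    [0.3,[0,0,0.37],[0,0,0]],
    [0.3,[0,0,0.46],[0,0,0]],
    [0.3,[0,0,0.53],[0,0,0]],
    [0.3,[0,0,0.55],[0,0,0]],
  ],
)

```text
t: 18.9
eef_pos: [0.5043, 0.2809, 0.269]
eef_rot: [[-0.997, 0.079, 0.005], [0.079, 0.997, 0.004], [-0.005, 0.004, -1.0]]
wrist_force: [1.1, 0.7, -1.9]
opening: 0.0405
finger_force: 61.0
```

Run:
```python
from h import *
s=env.read_state();im=eyes.read_camera("scene");s=env.read_state();p=s["eef_pos"]; print(s["t"],p, s["opening"],s["wrist_force"])
a=blob(im,[105,150,40],[125,255,255],(340,60,420,150)); print("blue",a[0],a[1],"exp",proj("scene",[p+[0,0,-.004],p+[0,0,-.07]]))
b=blob(im,[75,10,90],[110,90,255],(340,90,420,150));print("body",b[0],b[1])
```

```text
18.95 [0.50414883 0.28091825 0.26798506] 0.04073900595512249 [ 0.30090054  0.94733068 -1.3382211 ]
blue [386.7627907   86.80930233] [380  77  15  19 215] exp [[382.90351421  86.94669036]
 [378.95704131 112.56789413]]
body [379.32460733 110.73167539] [366  90  28  38 764]
```

jog_arm(
  increments=[
    [0.3,[-0.002,-0.05,0],[0,0,0]],
    [0.3,[-0.005,-0.13,0],[0,0,0]],
    [0.3,[-0.01,-0.23,0],[0,0,0]],
    [0.3,[-0.015,-0.35,0],[0,0,0]],
    [0.3,[-0.02,-0.47,0],[0,0,0]],
    [0.3,[-0.025,-0.59,0],[0,0,0]],
    [0.3,[-0.03,-0.71,0],[0,0,0]],
    [0.3,[-0.033,-0.82,0],[0,0,0]],
  ],
)

```text
t: 19.62
eef_pos: [0.4916, 0.0315, 0.2624]
eef_rot: [[-0.997, 0.08, -0.003], [0.08, 0.997, -0.001], [0.003, -0.001, -1.0]]
wrist_force: [0.2, 0.8, -2.6]
opening: 0.0409
finger_force: 61.0
```

jog_arm(
  increments=[
    [0.3,[-0.001,-0.1,0],[0,0,0]],
    [0.3,[-0.002,-0.17,0],[0,0,0]],
    [0.3,[-0.003,-0.21,0],[0,0,0]],
    [0.3,[-0.003,-0.235,0],[0,0,0]],
    [0.3,[-0.003,-0.24,0],[0,0,0]],
    [0.3,[-0.003,-0.24,0],[0,0,0]],
    [0.3,[-0.003,-0.24,0],[0,0,0]],
    [0.3,[-0.003,-0.24,0],[0,0,0]],
  ],
)

```text
t: 20.28
eef_pos: [0.4923, -0.0363, 0.264]
eef_rot: [[-0.997, 0.076, -0.001], [0.076, 0.997, 0.0], [0.001, 0.0, -1.0]]
wrist_force: [-0.8, 0.3, -2.2]
opening: 0.0408
finger_force: 61.0
```

Run:
```python
from h import *
for _ in range(4): eyes.read_camera("scene")
s=env.read_state(); print(s["t"],s["eef_pos"], s["opening"],s["eef_rot"].round(3).tolist())
```

```text
20.4833 [ 0.49238084 -0.03696747  0.26434726] 0.04043158370236023 [[-0.997, 0.077, -0.0], [0.077, 0.997, -0.0], [0.0, -0.0, -1.0]]
```

jog_arm(
  increments=[
    [0.3,[0.002,0,-0.03],[0,0,0]],
    [0.3,[0.002,0,-0.1],[0,0,0]],
    [0.3,[0.002,0,-0.19],[0,0,0]],
    [0.3,[0.002,0,-0.29],[0,0,0]],
    [0.3,[0.002,0,-0.38],[0,0,0]],
    [0.3,[0.002,0,-0.45],[0,0,0]],
    [0.3,[0.002,0,-0.49],[0,0,0]],
    [0.3,[0.002,0,-0.5],[0,0,0]],
  ],
)

```text
t: 21.15
eef_pos: [0.491, -0.0375, 0.1114]
eef_rot: [[-0.997, 0.078, -0.005], [0.078, 0.997, -0.001], [0.005, -0.001, -1.0]]
wrist_force: [-0.3, 0.1, -1.5]
opening: 0.0404
finger_force: 61.0
```

jog_arm(
  increments=[
    [0.3,[0,0,-0.01],[0,0,0]],
    [0.3,[0,0,-0.02],[0,0,0]],
    [0.3,[0,0,-0.028],[0,0,0]],
    [0.3,[0,0,-0.034],[0,0,0]],
    [0.3,[0,0,-0.038],[0,0,0]],
    [0.3,[0,0,-0.038],[0,0,0]],
    [0.3,[0,0,-0.038],[0,0,0]],
    [0.3,[0,0,-0.038],[0,0,0]],
  ],
)

```text
t: 21.82
eef_pos: [0.4931, -0.0376, 0.1033]
eef_rot: [[-0.997, 0.079, 0.0], [0.079, 0.997, 0.0], [-0.0, 0.0, -1.0]]
wrist_force: [0.3, -0.4, -3.2]
opening: 0.0406
finger_force: 61.0
```

jog_arm(
  increments=[
    [0.3,[0,0,-0.003],[0,0,0]],
    [0.3,[0,0,-0.005],[0,0,0]],
    [0.3,[0,0,-0.005],[0,0,0]],
    [0.3,[0,0,-0.005],[0,0,0]],
    [0.55,[0,0,-0.005],[0,0,0]],
    [0.62,[0,0,-0.005],[0,0,0]],
    [0.68,[0,0,-0.005],[0,0,0]],
    [0.68,[0,0,-0.005],[0,0,0]],
  ],
)

```text
t: 22.48
eef_pos: [0.4928, -0.0376, 0.1013]
eef_rot: [[-0.997, 0.078, -0.0], [0.078, 0.997, -0.0], [0.0, -0.0, -1.0]]
wrist_force: [1.0, 0.2, -0.5]
opening: 0.0581
finger_force: 0.0
```

jog_arm(
  increments=[
    [0.68,[0,0,0],[0,0,0]],
    [0.68,[0,0,0.03],[0,0,0]],
    [0.68,[0,0,0.09],[0,0,0]],
    [0.68,[0,0,0.17],[0,0,0]],
    [0.68,[0,0,0.28],[0,0,0]],
    [0.68,[0,0,0.4],[0,0,0]],
    [0.68,[0,0,0.5],[0,0,0]],
    [0.68,[0,0,0.53],[0,0,0]],
  ],
)

```text
t: 23.15
eef_pos: [0.4947, -0.0381, 0.2662]
eef_rot: [[-0.997, 0.079, 0.008], [0.079, 0.997, 0.001], [-0.007, 0.001, -1.0]]
wrist_force: [0.0, -0.0, 1.5]
opening: 0.0581
finger_force: 0.0
```

jog_arm(
  increments=[
    [0.8,[0,0.1,0],[0,0,0]],
    [0.8,[0.02,0.22,0],[0,0,0]],
    [0.8,[0.04,0.34,0],[0,0,0]],
    [0.8,[0.06,0.46,0],[0,0,0]],
    [0.85,[0.08,0.58,0],[0,0,0]],
    [0.85,[0.1,0.7,0],[0,0,0]],
    [0.85,[0.12,0.82,0],[0,0,0]],
    [0.85,[0.14,0.93,0],[0,0,0]],
  ],
)

```text
t: 23.82
eef_pos: [0.5346, 0.2437, 0.2606]
eef_rot: [[-0.997, 0.078, -0.0], [0.078, 0.997, 0.0], [0.0, 0.0, -1.0]]
wrist_force: [0.2, -0.5, 1.2]
opening: 0.0729
finger_force: 0.0
```

jog_arm(
  increments=[
    [0.85,[0.04,0.12,0],[0,0,0]],
    [0.85,[0.07,0.24,0],[0,0,0]],
    [0.85,[0.1,0.34,0],[0,0,0]],
    [0.85,[0.12,0.41,0],[0,0,0]],
    [0.85,[0.128,0.435,-0.1],[0,0,0]],
    [0.85,[0.128,0.435,-0.2],[0,0,0]],
    [0.85,[0.128,0.435,-0.3],[0,0,0]],
    [0.85,[0.128,0.435,-0.33],[0,0,0]],
  ],
)

```text
t: 24.48
eef_pos: [0.571, 0.3707, 0.1557]
eef_rot: [[-0.997, 0.078, -0.007], [0.078, 0.997, -0.005], [0.006, -0.006, -1.0]]
wrist_force: [-0.3, -0.6, -1.2]
opening: 0.0727
finger_force: 0.0
```

Run:
```python
from h import *
im=eyes.read_camera("scene"); im2=eyes.read_camera("top"); s=env.read_state();p=s["eef_pos"]; print(s["t"],p, s["opening"],s["eef_rot"].round(3).tolist())
A=cv2.resize(im[120:320,190:390],None,fx=2,fy=2); B=cv2.resize(im[60:260,300:500],None,fx=2,fy=2)
a=blob(im,[0,150,70],[8,255,255],(395,125,445,175)); print("red",a[0],a[1])
b=blob(im2,[105,150,60],[125,255,255],(270,180,320,230)); a=blob(im,[105,150,60],[125,255,255],(245,155,285,200)); print("blue",a[0],b[0],b[1],tri(a[0],b[0]))
b=blob(im2,[55,120,30],[80,255,255],(235,175,285,225)); a=blob(im,[55,120,30],[80,255,255],(275,165,310,200)); print("green",a[0],b[0],b[1],tri(a[0],b[0]))
cv2.imwrite("pics/r1.png",np.hstack([A,B])[:,:,::-1])
```

```text
24.5833 [0.57203413 0.37103625 0.15911011] 0.07265874268519348 [[-0.997, 0.079, -0.004], [0.079, 0.997, -0.003], [0.004, -0.004, -1.0]]
red [420.50196078 149.71764706] [411 141  20  18 255]
blue [259.9650655  193.19650655] [295.60322581 199.17096774] [286 189  21  21 310] (array([ 0.49243747, -0.03972803,  0.10479688]), np.float64(0.0016549834816713819))
green [291.86486486 183.03716216] [254.25483871 197.1516129 ] [244 187  21  21 310] (array([0.49878988, 0.04162328, 0.09860238]), np.float64(0.0007358937324957395))
```

View pics/r1.png

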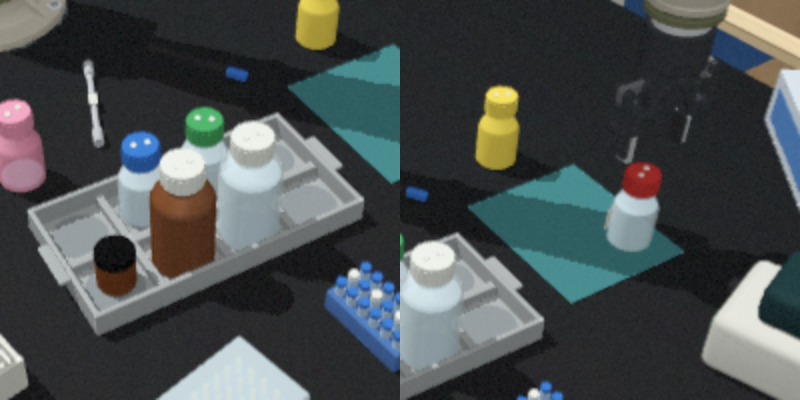

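Blue and green stand upright in their bays (crop caps (141,152) and (205,125)). The gripper is above red (crop (642,180)). Gripping red.

jog_arm(
  increments=[
    [0.85,[0,0,-0.06],[0,0,0]],
    [0.85,[0,0,-0.12],[0,0,0]],
    [0.85,[0,0,-0.18],[0,0,0]],
    [0.85,[0,0,-0.21],[0,0,0]],
    [0.85,[0,0,-0.21],[0,0,0]],
    [0.85,[0,0,-0.21],[0,0,0]],
    [0.5,[0,0,-0.21],[0,0,0]],
    [0.3,[0,0,-0.21],[0,0,0]],
  ],
)

```text
t: 25.25
eef_pos: [0.5743, 0.3723, 0.1005]
eef_rot: [[-0.997, 0.079, 0.002], [0.079, 0.997, 0.002], [-0.002, 0.002, -1.0]]
wrist_force: [-1.2, -0.7, 1.2]
opening: 0.0496
finger_force: 0.5
```

jog_arm(
  increments=[
    [0.3,[0,0,0],[0,0,0]],
    [0.3,[0,0,0],[0,0,0]],
    [0.3,[0,0,0],[0,0,0]],
    [0.3,[0,0,0],[0,0,0]],
    [0.3,[0,0,0],[0,0,0]],
    [0.3,[0,0,0],[0,0,0]],
    [0.3,[0,0,0],[0,0,0]],
    [0.3,[0,0,0],[0,0,0]],
  ],
)

```text
t: 25.92
eef_pos: [0.5744, 0.3718, 0.1004]
eef_rot: [[-0.997, 0.079, 0.002], [0.079, 0.997, 0.001], [-0.002, 0.001, -1.0]]
wrist_force: [-1.0, -2.1, 6.0]
opening: 0.0407
finger_force: 59.8
```

jog_arm(
  increments=[
    [0.3,[0,0,0.02],[0,0,0]],
    [0.3,[0,0,0.08],[0,0,0]],
    [0.3,[0,0,0.17],[0,0,0]],
    [0.3,[0,0,0.27],[0,0,0]],
    [0.3,[0,0,0.37],[0,0,0]],
    [0.3,[0,0,0.46],[0,0,0]],
    [0.3,[0,0,0.53],[0,0,0]],
    [0.3,[0,0,0.55],[0,0,0]],
  ],
)

```text
t: 26.58
eef_pos: [0.5743, 0.3725, 0.2685]
eef_rot: [[-0.997, 0.078, 0.005], [0.078, 0.997, 0.004], [-0.005, 0.004, -1.0]]
wrist_force: [0.8, 0.0, -1.1]
opening: 0.0409
finger_force: 60.8
```

Run:
```python
from h import *
im=eyes.read_camera("scene");s=env.read_state();p=s["eef_pos"]; print(s["t"],p, s["opening"],s["wrist_force"])
b=blob(im,[75,10,90],[110,90,255],(395,70,470,160));print("body",b[0],b[1],"exp",proj("scene",[p+[0,0,-.07]]))
```

```text
26.6333 [0.57423866 0.37248197 0.26744064] 0.04067929450569502 [ 0.43197653 -0.15432162 -1.35668347]
body [430.35658915 112.03100775] [416  93  30  36 774] exp [[430.07811774 113.96839003]]
```

jog_arm(
  increments=[
    [0.3,[-0.02,-0.03,0],[0,0,0]],
    [0.3,[-0.05,-0.09,0],[0,0,0]],
    [0.3,[-0.09,-0.17,0],[0,0,0]],
    [0.3,[-0.13,-0.26,0],[0,0,0]],
    [0.3,[-0.17,-0.35,0],[0,0,0]],
    [0.3,[-0.21,-0.44,0],[0,0,0]],
    [0.3,[-0.24,-0.53,0],[0,0,0]],
    [0.3,[-0.26,-0.63,0],[0,0,0]],
  ],
)

```text
t: 27.3
eef_pos: [0.4933, 0.1823, 0.2615]
eef_rot: [[-0.997, 0.077, -0.003], [0.077, 0.997, -0.001], [0.003, -0.001, -1.0]]
wrist_force: [0.1, -0.1, -2.2]
opening: 0.0407
finger_force: 60.9
```

jog_arm(
  increments=[
    [0.3,[-0.014,-0.11,0],[0,0,0]],
    [0.3,[-0.025,-0.22,0],[0,0,0]],
    [0.3,[-0.03,-0.33,0],[0,0,0]],
    [0.3,[-0.033,-0.44,0],[0,0,0]],
    [0.3,[-0.033,-0.55,0],[0,0,0]],
    [0.3,[-0.033,-0.66,0],[0,0,0]],
    [0.3,[-0.033,-0.76,0],[0,0,0]],
    [0.3,[-0.033,-0.85,0],[0,0,0]],
  ],
)

```text
t: 27.97
eef_pos: [0.4842, -0.0742, 0.2619]
eef_rot: [[-0.997, 0.08, -0.002], [0.08, 0.997, -0.0], [0.002, -0.0, -1.0]]
wrist_force: [0.8, -0.5, -2.7]
opening: 0.0407
finger_force: 60.9
```

jog_arm(
  increments=[
    [0.3,[0,-0.07,0],[0,0,0]],
    [0.3,[0,-0.12,0],[0,0,0]],
    [0.3,[0,-0.15,0],[0,0,0]],
    [0.3,[0,-0.163,0],[0,0,0]],
    [0.3,[0,-0.163,0],[0,0,0]],
    [0.3,[0,-0.163,0],[0,0,0]],
    [0.3,[0,-0.163,0],[0,0,0]],
    [0.3,[0,-0.163,0],[0,0,0]],
  ],
)

```text
t: 28.63
eef_pos: [0.4856, -0.1198, 0.2633]
eef_rot: [[-0.997, 0.077, -0.0], [0.077, 0.997, 0.0], [0.0, 0.0, -1.0]]
wrist_force: [-0.8, 0.1, -1.3]
opening: 0.0408
finger_force: 60.9
```

Run:
```python
from h import *
for _ in range(4): eyes.read_camera("scene")
s=env.read_state(); print(s["t"],s["eef_pos"], s["opening"],s["eef_rot"].round(3).tolist())
```

```text
28.8333 [ 0.48550191 -0.12057537  0.26350823] 0.04069038696839988 [[-0.997, 0.078, 0.0], [0.078, 0.997, 0.0], [-0.0, 0.0, -1.0]]
```

jog_arm(
  increments=[
    [0.3,[0.002,0,-0.03],[0,0,0]],
    [0.3,[0.002,0,-0.1],[0,0,0]],
    [0.3,[0.002,0,-0.19],[0,0,0]],
    [0.3,[0.002,0,-0.29],[0,0,0]],
    [0.3,[0.002,0,-0.38],[0,0,0]],
    [0.3,[0.002,0,-0.45],[0,0,0]],
    [0.3,[0.002,0,-0.49],[0,0,0]],
    [0.3,[0.002,0,-0.5],[0,0,0]],
  ],
)

```text
t: 29.5
eef_pos: [0.4841, -0.1206, 0.1105]
eef_rot: [[-0.997, 0.079, -0.005], [0.079, 0.997, -0.0], [0.005, -0.0, -1.0]]
wrist_force: [-0.1, 0.1, -2.4]
opening: 0.0406
finger_force: 60.9
```

jog_arm(
  increments=[
    [0.3,[0,0,-0.01],[0,0,0]],
    [0.3,[0,0,-0.02],[0,0,0]],
    [0.3,[0,0,-0.028],[0,0,0]],
    [0.3,[0,0,-0.034],[0,0,0]],
    [0.3,[0,0,-0.037],[0,0,0]],
    [0.3,[0,0,-0.037],[0,0,0]],
    [0.3,[0,0,-0.037],[0,0,0]],
    [0.3,[0,0,-0.037],[0,0,0]],
  ],
)

```text
t: 30.17
eef_pos: [0.4862, -0.121, 0.1026]
eef_rot: [[-0.997, 0.079, 0.0], [0.079, 0.997, 0.0], [-0.0, 0.0, -1.0]]
wrist_force: [-0.6, 0.5, -2.0]
opening: 0.0409
finger_force: 60.9
```

jog_arm(
  increments=[
    [0.3,[0,0,-0.003],[0,0,0]],
    [0.3,[0,0,-0.005],[0,0,0]],
    [0.3,[0,0,-0.005],[0,0,0]],
    [0.3,[0,0,-0.005],[0,0,0]],
    [0.55,[0,0,-0.005],[0,0,0]],
    [0.62,[0,0,-0.005],[0,0,0]],
    [0.68,[0,0,-0.005],[0,0,0]],
    [0.68,[0,0,-0.005],[0,0,0]],
  ],
)

```text
t: 30.83
eef_pos: [0.4859, -0.121, 0.1008]
eef_rot: [[-0.997, 0.079, -0.0], [0.079, 0.997, -0.0], [0.0, -0.0, -1.0]]
wrist_force: [-0.1, -0.2, 0.6]
opening: 0.058
finger_force: 0.0
```

jog_arm(
  increments=[
    [0.68,[0,0,0],[0,0,0]],
    [0.68,[0,0,0.03],[0,0,0]],
    [0.68,[0,0,0.09],[0,0,0]],
    [0.68,[0,0,0.17],[0,0,0]],
    [0.68,[0,0,0.28],[0,0,0]],
    [0.68,[0,0,0.4],[0,0,0]],
    [0.68,[0,0,0.5],[0,0,0]],
    [0.68,[0,0,0.53],[0,0,0]],
  ],
)

```text
t: 31.5
eef_pos: [0.4877, -0.1218, 0.2656]
eef_rot: [[-0.997, 0.079, 0.007], [0.079, 0.997, -0.0], [-0.007, 0.0, -1.0]]
wrist_force: [0.4, -0.4, 0.1]
opening: 0.0586
finger_force: 0.0
```

jog_arm(
  increments=[
    [0.68,[0,0.12,0.05],[0,0,0]],
    [0.68,[0,0.24,0.1],[0,0,0]],
    [0.68,[0,0.36,0.1],[0,0,0]],
    [0.68,[0,0.48,0.1],[0,0,0]],
    [0.68,[0,0.6,0.1],[0,0,0]],
    [0.68,[0,0.72,0.1],[0,0,0]],
    [0.68,[0,0.84,0.1],[0,0,0]],
    [0.68,[0,0.96,0.1],[0,0,0]],
  ],
)

```text
t: 32.17
eef_pos: [0.4855, 0.1685, 0.2902]
eef_rot: [[-0.997, 0.079, 0.0], [0.079, 0.997, 0.0], [-0.0, 0.0, -1.0]]
wrist_force: [0.4, 0.4, -0.9]
opening: 0.058
finger_force: 0.0
```

jog_arm(
  increments=[
    [0.68,[0,0.12,0],[0,0,0]],
    [0.68,[0,0.24,0],[0,0,0]],
    [0.68,[0,0.36,0],[0,0,0]],
    [0.68,[0,0.4,0],[0,0,0]],
    [0.68,[0,0.4,0],[0,0,0]],
    [0.68,[0,0.4,0],[0,0,0]],
    [0.68,[0,0.4,0],[0,0,0]],
    [0.68,[0,0.4,0],[0,0,0]],
  ],
)

```text
t: 32.83
eef_pos: [0.4866, 0.2851, 0.2902]
eef_rot: [[-0.997, 0.081, 0.0], [0.081, 0.997, -0.0], [-0.0, -0.0, -1.0]]
wrist_force: [0.7, -0.2, -0.3]
opening: 0.058
finger_force: 0.0
```

Run:
```python
from h import *
im=eyes.read_camera("scene"); im2=eyes.read_camera("top"); s=env.read_state();p=s["eef_pos"]; print(s["t"],p, s["opening"])
for n,lo,hi,bs,bt in [("blue",[105,150,60],[125,255,255],(245,155,285,200),(270,180,320,230)),("green",[55,120,30],[80,255,255],(275,165,310,200),(235,175,285,225)),("red",[0,150,70],[8,255,255],(205,170,260,230),(310,180,360,240))]:
    try: a=blob(im,lo,hi,bs);b=blob(im2,lo,hi,bt); print(n,a[0],b[0],tri(a[0],b[0]),plane("top",[b[0]],.104))
    except Exception as e: print(n,e)
A=cv2.resize(im[130:330,80:360],None,fx=1.42,fy=1.42); B=cv2.resize(im2[120:320,180:460],None,fx=1.42,fy=1.42)
cv2.imwrite("pics/f.png",np.hstack([A,B])[:,:,::-1])
```

```text
32.9333 [0.48650731 0.2854664  0.29026995] 0.05825188398886838
blue [259.83043478 193.29130435] [295.61217949 199.18910256] (array([ 0.49238105, -0.03988464,  0.10457334]), np.float64(0.0013761979797654626)) [[ 0.49216839 -0.04053155  0.104     ]]
green [291.96296296 182.996633  ] [254.32247557 197.13029316] (array([0.49888197, 0.0416274 , 0.09875239]), np.float64(0.0010636960063431255)) [[0.49740772 0.04106127 0.104     ]]
red [224.40662651 208.87349398] [337.94256757 202.59797297] (array([ 0.48554864, -0.12522049,  0.09853041]), np.float64(0.0009390844282351673)) [[ 0.48417132 -0.12459175  0.104     ]]
```

View pics/f.png

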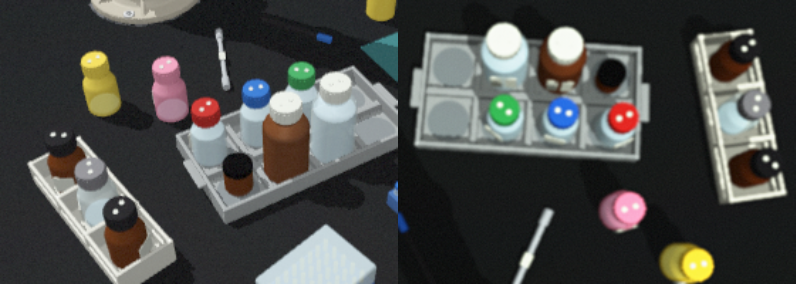

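All four bottles stand upright and centred. In the top crop, green is at (505,110), blue at (563,112) in front of amber (566,45), and red at (623,118). Spent at (755,105) lies midway between the empties at (745,45) and (767,162). The arm is clear, so I hand in.

```bash
python3 -c "
from bench import workorder
print(workorder.sign_off())"
```

```text
the job is handed in; nothing more can be done
None
```

The tray changeover is finished and handed in at about 33 s of the 96 s allowed: spent is in the carrier's middle bay, green, blue and red are in their front bays, and the final camera check showed all four upright and centred; the hand-in call returned no verdict.

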